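# Free the seized ignition coil

### The job

The ignition coil with the upright bar-shaped head, the only one of the three on the valve cover that is not bolted down, is seized in its rubber seal. Work it out from above by twisting it back and forth, no more than 30 degrees either way, while pulling slowly and gently: a straight pull or a jerk would drag the seal up out of the cover with it. Then stand the coil upright in the steel tray and let go of it.

Things in the scene. Friction and masses are not known exactly. Their poses are not given: they have to be found in the camera images.
- coil: Black coil, 96 mm tall, 0.18 kg. Origin: centre of its flat round foot, z up. Stem d30 (0-28 mm up), land d36 (28-50), flange d52 (50-56), bar head (56-96) 52 mm along x, 22 along y: grip firmly (60 N up) across y, 82 mm up. Starts upright in a well, foot 15 mm above the table, x within 6 deg of cover x. Free of the seal when raised 22 mm, clear of the well at 55. Twisting takes 0.7 N m.
- seal (a joint): Rise (m) of the rubber ring (d68, 10 high) under the coil's flange; 0 = seated. A 1.9 N/mm spring draws it down. It grips the coil by friction (25-35 N): pulled straight, it rises with the coil, to 12-17 mm; while the coil turns in it the coil slides up through it: 3 to 4 mm of pull with or before each 50-60 deg swing lifts the seal only 1-5 mm. Spoilt above 8 mm. Pull below 0.1 m/s.
- cover: Cast aluminium valve cover, fixed, 150 mm along x, 350 along y, top face 55 mm above the table; three coil wells in a row along its y at -110, 0, +110 mm. Origin: centre of underside, on the table, z up. Seal top 65 mm above the table. The two other coils, low and round-headed, are bolted on, 89 mm above the table; oil filler cap 69 mm.
- tray: Empty square tray of bare steel, open on top, fixed, 150 x 150 mm, 18 mm high, walls and floor 3 mm thick. Origin: centre of its underside, on the table; z up; x and y along its sides.
Not all that is in view belongs to the job. Leave any turquoise look-alike of the coil alone.

How it is judged:
By the outcome, as a careful person would: the job done as asked, in the order asked, and still so for the second after the job is handed in, with the robot touching nothing.
It also fails if it takes over 58 s, if anything falls off the work surface, if the arm or the gripper's body presses on something with over 40 N, if the wrist force passes 120 N, or if a joint passes its speed limit or range.

### The arm

A 7-joint arm with a two-finger parallel gripper is mounted at the origin on the work surface. World frame = base frame: x ahead of the robot, y to its left, z up, the work surface at z = 0. Lengths are in m, angles in degrees, forces in N, time in s.
With the tool pointing down it reaches from about 0.4 to 0.9 m from the base axis. Payload 5.6 kg.
Tool frame: the origin (TCP) lies on the mounting face of the last link; the fingertips stand 190 mm ahead of it and the grasp point (between the pads) lies 171 mm ahead of it; z points along the fingers, x is the direction in which the jaws open and shut, and the axes are right-handed (so a half turn about z gives the same grasp; the last joint's range is limited). The gripper opens to 92 mm and grips with 3 to 60 N. Pads are 20 mm wide; open, the fingers measure 128 mm over their backs; the gripper's body (75 mm by 189 mm) begins 69 mm behind the grasp point.
Start: joints at [73.109, 26.786, -0.665, 91.828, 0.344, 61.387, -3.226], TCP at [0.162, -0.63, 0.405] pointing down, gripper open.
Joint ranges: [-144.91, 144.91], [-17.63, 115.5], [-89.93, 88.59], [15.96, 139.68], [-74.01, 254.01], [8.47, 105.57], [-167.45, 167.45]. Speed limits (degrees/s): [147.25, 147.25, 180, 180, 180, 180, 180].

### API

Orientations are given as [roll, pitch, yaw] about the fixed x, y, z axes, in that order (R = Rz(yaw) Ry(pitch) Rx(roll)).
In Python, from plant import monitor, imaging, workorder gives the robot as it stands.
- The arm moves only by the tool apply_moves, never from a script. Its argument "plan" is a list of rows, each an object of numbers: "tx", "ty", "tz": the shift along the tool's x, y, z each as a share of 0.2 m, from -1 to 1; "wx", "wy", "wz": the turn, a rotation vector about the tool's x, y, z each as a share of 45 degrees, from -1 to 1; "hand": the opening, from 0 (shut) to 1 (fully open). In form: [{"tx": .., "ty": .., "tz": .., "wx": .., "wy": .., "wz": .., "hand": ..}, ...]. A call has exactly 8 rows; each row shifts and turns the commanded pose from where the row before left it, along the tool's axes as they then stand; what a row does not reach is not made up. A row lasts 1/10 s, in which the tool goes at most 50 mm and 8.59 degrees, less where a joint would pass 70% of its speed; a pose out of reach is approached as far as the arm can. A call with a number of a shift or a turn outside -1 to 1 is refused whole. A call with a gripper value outside its range is refused whole. The fingers move at their own pace and stop on an object; the grip force is fixed at half the most. Time passes only in rows, so rows that do not move let the fingers close, or fill a call up. It gives the time, the measured TCP pose, the force and the opening at its end, in the units of the state.
- monitor.read_state(): the state, without advancing time (a new reading comes with each control period).
- imaging.read_camera(name): name is "side" or "top"; returns the picture (384x512x3 uint8, red, green, blue); there is no depth.
- imaging.calibration(name): a dict with "camera_matrix" (3x3 intrinsics, pixels), "distortion" ([k1, k2, p1, p2, k3] as OpenCV has them; the pictures are not rectified), "world_from_camera" (4x4, takes a point from camera to world coordinates). Camera axes: x right, y up, looking along -z (the intrinsics and any distortion apply to the point x, -y, -z); pixel columns grow to the right and rows downward; lengths in m; the calibration is good to about 2 mm. A picture is of the moment at which its call begins. calibration takes no time and is no camera call.
- workorder.finish_job(): hands the job in, once; it reports no verdict.
The state is a dict: "time": time; "qpos": joint angles; "qvel": joint speeds; "joint_torque": joint torques, N m; "tool_pos": TCP position; "ee_rot": TCP orientation; "ft_force": force on the tool from outside, world axes, zero at the start; "moment": the same for the moment, N m; "width": finger opening in m.
Only numpy, scipy, OpenCV 4.12 (cv2) and the standard library are available. Lean on these libraries where they do the work, as an engineer would, in place of code of your own. Each camera call takes 0.05 s, during which the arm holds its last target.

## Working session

There is one attempt and no reset: what is moved stays moved. The work goes in short steps, Python scripts to look and compute and a tool call to move; the robot and the scene stay as the last step left them, time stands still between calls to the robot, and variables do not carry over. Pictures are saved under pics/ and viewed, and the job is handed in when it is done.

Besides the shell and the picture viewer there is one more tool, called after "Call:" by a JSON object that holds its "name" and its "arguments". apply_moves: Moves the arm, as the interface text tells. Shift numbers are shares of 0.2 m and turn numbers shares of 45 degrees, none past 1 either way. Its arguments: {"type":"object","properties":{"plan":{"type":"array"}},"required":["plan"]}

```bash
ls; mkdir -p pics
python3 - <<'E'
from plant import monitor, imaging, workorder
import cv2
print(monitor.read_state())
for n in("side","top"):
    im=imaging.read_camera(n); cv2.imwrite(f"pics/{n}0.png",im[:,:,::-1]); 
    print(n,imaging.calibration(n))
E
```

```text
pics
{'time': 0.0, 'qpos': array([73.11007164, 26.83597023, -0.66406301, 91.88023826,  0.34330697,
       61.38731735, -3.22484088]), 'qvel': array([ 0.00690421, -0.04980138, -0.06856943,  0.01172979,  0.02390454,
       -0.14424728, -0.01542403]), 'joint_torque': array([-1.71123129e-04, -5.20571315e+01, -1.29602890e-02, -2.43746477e+01,
       -5.67172654e-02,  1.71769154e-02,  1.57927989e-04]), 'tool_pos': array([ 0.16182347, -0.62927795,  0.40374532]), 'ee_rot': array([ 1.79992978e+02,  1.01311500e-01, -7.55774290e+01]), 'ft_force': array([-0.28275135,  0.19936839,  0.19627005]), 'moment': array([0.0122395 , 0.01584824, 0.00814577]), 'width': 0.0920472263617804}
side {'camera_matrix': array([[412.76276822,   0.        , 254.05449311],
       [  0.        , 412.76276822, 193.29498519],
       [  0.        ,   0.        ,   1.        ]]), 'distortion': array([-0.14380277,  0.        ,  0.        ,  0.        ,  0.        ]), 'world_from_camera': array([[ 0.85183783,  0.28737211, -0.43793788,  0.16990119],
       [-0.52312242,  0.42404121, -0.73927802, -0.55413187],
       [-0.02674417,  0.8588401 ,  0.51154514,  0.48541952],
       [ 0.        ,  0.        ,  0.        ,  1.        ]])}
top {'camera_matrix': array([[347.29680346,   0.        , 257.96387623],
       [  0.        , 347.29680346, 188.71708984],
       [  0.        ,   0.        ,   1.        ]]), 'distortion': array([-0.01067059,  0.        ,  0.        ,  0.        ,  0.        ]), 'world_from_camera': array([[-0.00177728,  0.99303793, -0.11778161,  0.42111513],
       [-0.99975049, -0.00438706, -0.02190222,  0.03389795],
       [-0.02226645,  0.11771329,  0.99279796,  0.8455478 ],
       [ 0.        ,  0.        ,  0.        ,  1.        ]])}
```

View pics/side0.png

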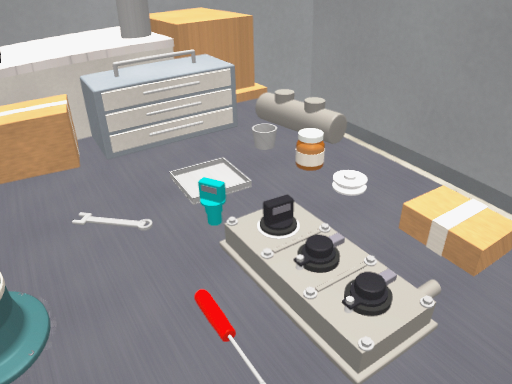

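View pics/top0.png

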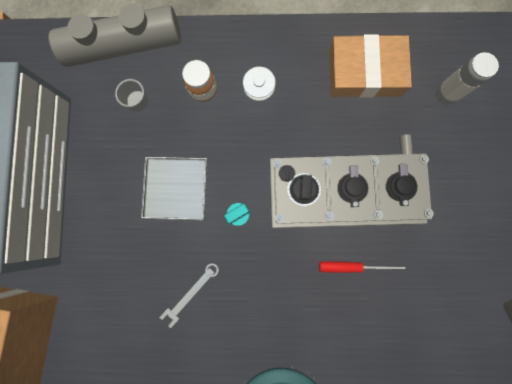

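Side: bar-head coil at about (279,215), turquoise look-alike at (213,200), tray at (210,180). Top: coil at (303,189), tray at (175,188), cover about (270–430, 155–227). I'll zoom in on these next.

```bash
cat > h.py <<'E'
import numpy as np, cv2
from plant import monitor, imaging, workorder
def ray(n,uv):
    c=imaging.calibration(n);T=c["world_from_camera"]
    p=cv2.undistortPoints(np.array(uv,float).reshape(-1,1,2),c["camera_matrix"],c["distortion"]).reshape(-1,2)
    d=np.c_[p[:,0],-p[:,1],-np.ones(len(p))]@T[:3,:3].T
    return T[:3,3],d
def plane(n,uv,z):
    o,d=ray(n,uv); return o+d*((z-o[2])/d[:,2])[:,None]
def proj(n,P):
    c=imaging.calibration(n);T=np.linalg.inv(c["world_from_camera"])
    q=np.asarray(P,float).reshape(-1,3)@T[:3,:3].T+T[:3,3]
    q=q*[1,-1,-1]
    return cv2.projectPoints(q,np.zeros(3),np.zeros(3),c["camera_matrix"],c["distortion"])[0].reshape(-1,2)
def tri(ua,ub):
    (o1,d1),(o2,d2)=ray("top",[ua]),ray("side",[ub]); d1=d1[0];d2=d2[0]
    s=np.linalg.lstsq(np.c_[d1,-d2],o2-o1,rcond=None)[0]
    a=o1+s[0]*d1;b=o2+s[1]*d2
    return (a+b)/2,np.linalg.norm(a-b)
def crop(n,src,x,y,w,h,k,out):
    im=cv2.imread(src)[y:y+h,x:x+w]; cv2.imwrite(out,cv2.resize(im,None,fx=k,fy=k,interpolation=cv2.INTER_CUBIC))
E
python3 - <<'E'
from h import *
crop("top","pics/top0.png",265,150,80,80,8,"pics/c1.png")
crop("side","pics/side0.png",215,180,100,75,8,"pics/c2.png")
crop("top","pics/top0.png",130,145,90,85,6,"pics/c3.png")
E
```

```text
(no output)
```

View pics/c1.png

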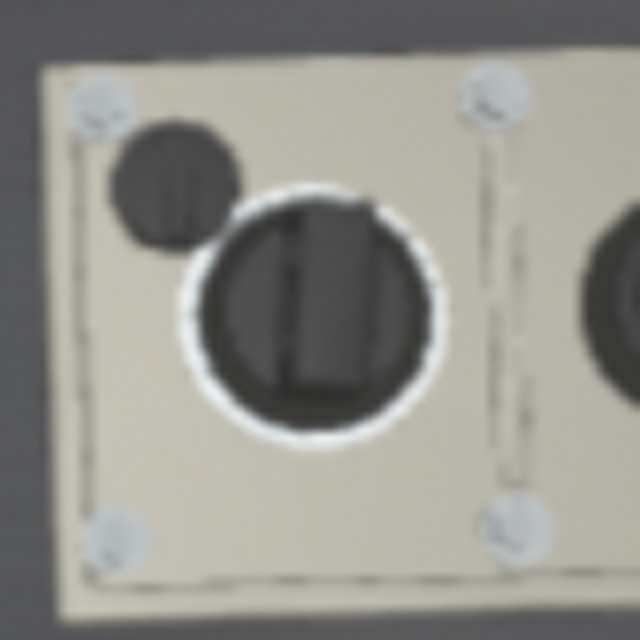

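View pics/c2.png

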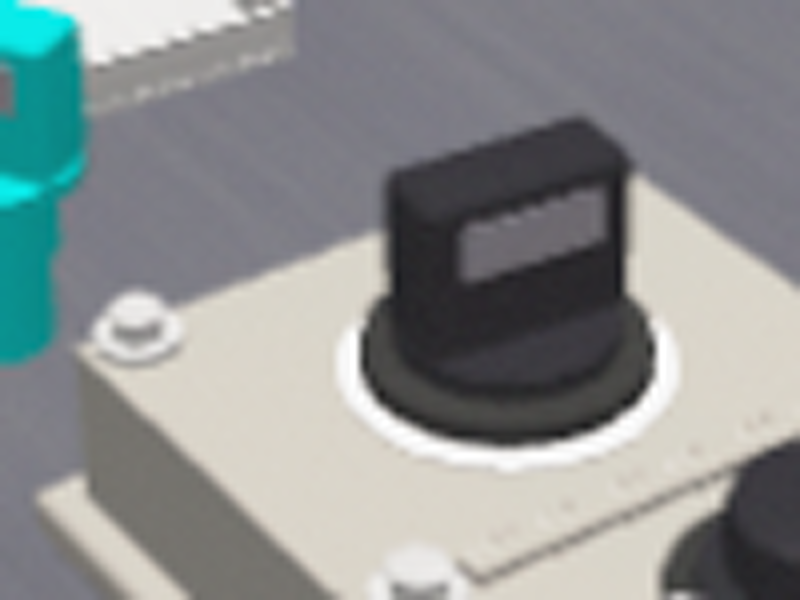

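View pics/c3.png

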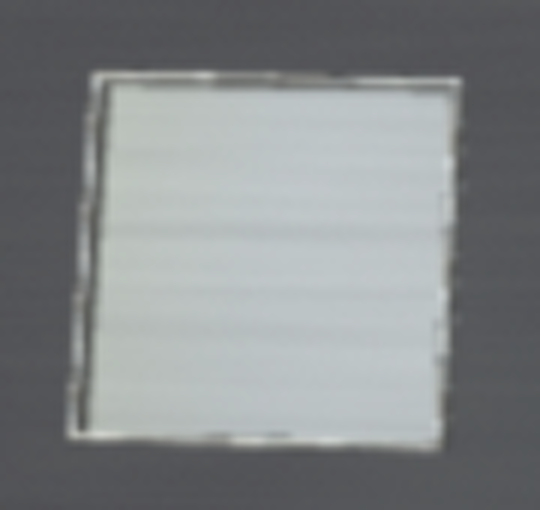

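Run:
```python
from h import *
np.set_printoptions(precision=4,suppress=True)
t=lambda x,y:(265+(x-3.5)/8,150+(y-3.5)/8)
bar=np.array([t(302,204),t(373,202),t(362,386),t(297,384)])
P=plane("top",bar,.111); print("bar top",P,P.mean(0))
print([np.linalg.norm(P[i]-P[(i+1)%4]) for i in range(4)])
d=(P[0]+P[1]-P[2]-P[3]); print("bar yaw",np.degrees(np.arctan2(d[1],d[0])))
for a,b in((1,2),(0,3)):
    e=P[a]-P[b];print(np.degrees(np.arctan2(e[1],e[0])))
print("seal",plane("top",[t(313,316)],.065))
s=lambda x,y:(215+(x-3.5)/8,180+(y-3.5)/8)
S=plane("side",[s(390,180),s(583,118),s(627,162),s(432,222)],.111);print("side bar",S,S.mean(0))
d=S[1]+S[2]-S[0]-S[3];print(np.degrees(np.arctan2(d[1],d[0])))
print("seal side",plane("side",[s(509,362)],.0625))
# cover outline at 55mm
im=cv2.imread("pics/top0.png")
r=lambda x,y:(130+(x-2.5)/6,145+(y-2.5)/6)
T=plane("top",[r(95,75),r(461,80),r(439,446),r(70,437)],.018);print("tray",T,T.mean(0),[np.linalg.norm(T[i]-T[(i+1)%4]) for i in range(4)])
c=plane("top",[t(42,67),t(60,618)],.0);print("cov corners z0",c)
c=plane("top",[t(75,120),t(92,580),],.055);e=c[0]-c[1];print("cover x dir",np.degrees(np.arctan2(e[1],e[0])))
c=plane("top",[t(100,105),t(494,95),t(115,538),t(517,528)],.058);
for a,b in((0,2),(1,3)):
    e=c[a]-c[b];print("screws",np.degrees(np.arctan2(e[1],e[0])),np.linalg.norm(e))
```

```text
bar top [[ 0.5372 -0.0446  0.111 ]
 [ 0.5376 -0.0635  0.111 ]
 [ 0.4884 -0.0597  0.111 ]
 [ 0.489  -0.0425  0.111 ]] [ 0.513  -0.0526  0.111 ]
[np.float64(0.01890879497811067), np.float64(0.04940450264661658), np.float64(0.01716646076522596), np.float64(0.048258827315944795)]
bar yaw -3.5282289875415924
-4.502614637564166
-2.530708894375041
seal [[ 0.5125 -0.0521  0.065 ]]
side bar [[ 0.4882 -0.0469  0.111 ]
 [ 0.5373 -0.049   0.111 ]
 [ 0.5345 -0.0693  0.111 ]
 [ 0.4866 -0.0658  0.111 ]] [ 0.5116 -0.0578  0.111 ]
-3.3348412539416343
seal side [[ 0.5103 -0.06    0.0625]]
tray [[0.5985 0.3275 0.018 ]
 [0.5954 0.1775 0.018 ]
 [0.4473 0.184  0.018 ]
 [0.4512 0.3322 0.018 ]] [0.5231 0.2553 0.018 ] [np.float64(0.15000390845814443), np.float64(0.14815083085091305), np.float64(0.14825563095350056), np.float64(0.14731079099324842)]
cov corners z0 [[0.5981 0.0231 0.    ]
 [0.4285 0.0186 0.    ]]
cover x dir 1.6718964644695606
screws 1.4788215220974812 0.12432377675768992
screws 1.5587135117288642 0.12408630365400934
```

Run:
```python
from h import *
np.set_printoptions(precision=4,suppress=True)
t=lambda x,y:(265+(x-3.5)/8,150+(y-3.5)/8)
s=lambda x,y:(215+(x-3.5)/8,180+(y-3.5)/8)
for n,a,b in(("barNL",t(297,384),s(390,180)),("barFL",t(302,204),s(583,118)),("barFR",t(373,202),s(627,162)),("barNR",t(362,386),s(432,222)),("screw NL",t(115,538),s(138,318)),("screwNR",t(517,528),s(412,562))):
    print(n,tri(a,b))
# tray mask side
crop("side","pics/side0.png",160,150,100,60,8,"pics/c4.png")
```

```text
barNL (array([ 0.4898, -0.0431,  0.1083]), np.float64(0.0013493890186901808))
barFL (array([ 0.5386, -0.0455,  0.1086]), np.float64(0.0022284678477711563))
barFR (array([ 0.5383, -0.0641,  0.107 ]), np.float64(9.72556090248492e-05))
barNR (array([ 0.4893, -0.0605,  0.1071]), np.float64(0.001243133730543179))
screw NL (array([0.4508, 0.0038, 0.0605]), np.float64(0.0011802649682199208))
screwNR (array([ 0.453 , -0.1084,  0.0635]), np.float64(0.0006437575023644239))
```

View pics/c4.png

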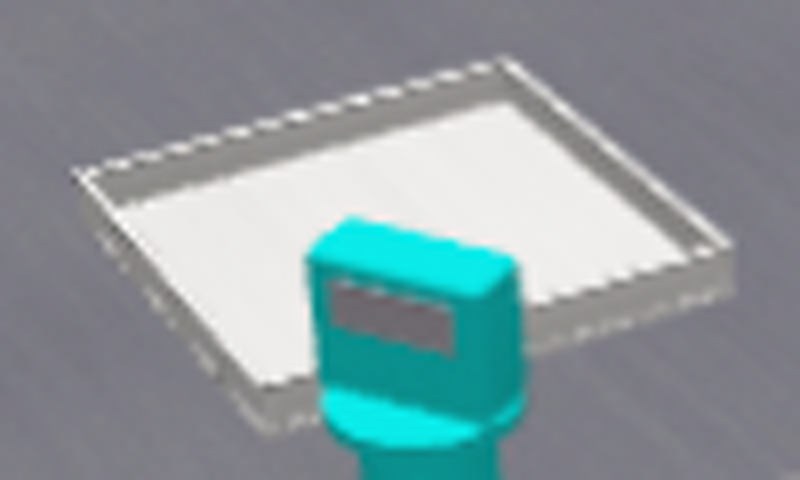

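```bash
cat >> h.py <<'E'
from scipy.spatial.transform import Rotation as Ro
def delta(target,yaw=None):
    s=monitor.read_state(); R=Ro.from_euler("xyz",s["ee_rot"],degrees=True)
    d=R.inv().apply(np.array(target)-s["tool_pos"])
    print("t",round(s["time"],2),"pos",s["tool_pos"].round(4),"rot",s["ee_rot"].round(2),"F",s["ft_force"].round(1),"M",s["moment"].round(2),"w",round(s["width"],4))
    print("shift shares",(d/.2).round(4),"rows min",abs(np.linalg.norm(d))/.05)
    if yaw is not None:
        w=(R.inv()*Ro.from_euler("xyz",[180,0,yaw],degrees=True)).as_rotvec(degrees=True); print("turn shares",(w/45).round(4))
E
python3 - <<'E'
from h import *
delta([.513,-.0535,.36],-93.5)
E
```

```text
t 0.1 pos [ 0.1618 -0.6293  0.4039] rot [ 1.7999e+02  9.0000e-02 -7.5580e+01] F [ 0.3 -1.1 -0.1] M [ 0.05  0.01 -0.  ] w 0.0921
shift shares [-2.3507 -2.4176  0.2227] rows min 13.51729669481824
turn shares [0.0005 0.0019 0.3983]
```

Call:
{"name": "apply_moves", "arguments": {"plan": [{"tx":-0.147,"ty":-0.151,"tz":0,"wx":0,"wy":0,"wz":0,"hand":1},{"tx":-0.147,"ty":-0.151,"tz":0,"wx":0,"wy":0,"wz":0,"hand":1},{"tx":-0.147,"ty":-0.151,"tz":0,"wx":0,"wy":0,"wz":0,"hand":1},{"tx":-0.147,"ty":-0.151,"tz":0,"wx":0,"wy":0,"wz":0,"hand":1},{"tx":-0.147,"ty":-0.151,"tz":0,"wx":0,"wy":0,"wz":0,"hand":1},{"tx":-0.147,"ty":-0.151,"tz":0,"wx":0,"wy":0,"wz":0,"hand":1},{"tx":-0.147,"ty":-0.151,"tz":0,"wx":0,"wy":0,"wz":0,"hand":1},{"tx":-0.147,"ty":-0.151,"tz":0,"wx":0,"wy":0,"wz":0,"hand":1}]}}

```text
time: 0.9
tool_pos: [0.3378, -0.3399, 0.4046]
ee_rot: [180.0, 0.0, -75.6]
ft_force: [0.9, -0.1, -0.0]
width: 0.0918
```

Call:
{"name": "apply_moves", "arguments": {"plan": [{"tx":-0.147,"ty":-0.151,"tz":0.02,"wx":0,"wy":0,"wz":0,"hand":1},{"tx":-0.147,"ty":-0.151,"tz":0.02,"wx":0,"wy":0,"wz":0,"hand":1},{"tx":-0.147,"ty":-0.151,"tz":0.02,"wx":0,"wy":0,"wz":0,"hand":1},{"tx":-0.147,"ty":-0.151,"tz":0.02,"wx":0,"wy":0,"wz":0,"hand":1},{"tx":-0.147,"ty":-0.151,"tz":0.02,"wx":0,"wy":0,"wz":0,"hand":1},{"tx":-0.147,"ty":-0.151,"tz":0.02,"wx":0,"wy":0,"wz":0,"hand":1},{"tx":-0.147,"ty":-0.151,"tz":0.02,"wx":0,"wy":0,"wz":0,"hand":1},{"tx":-0.147,"ty":-0.151,"tz":0.02,"wx":0,"wy":0,"wz":0,"hand":1}]}}

```text
time: 1.7
tool_pos: [0.5132, -0.0521, 0.3723]
ee_rot: [180.0, 0.0, -75.6]
ft_force: [0.4, -1.5, 0.8]
width: 0.0918
```

Run:
```python
from h import *
delta([.513,-.0535,.32],-93.5); print(monitor.read_state()["qpos"].round(1))
```

```text
t 1.7 pos [ 0.5132 -0.0521  0.3723] rot [179.97   0.   -75.59] F [ 0.4 -1.5  0.8] M [-0.04 -0.01 -0.06] w 0.0918
shift shares [0.0064 0.0026 0.2615] rows min 1.0465479742667045
turn shares [ 6.00e-04 -1.00e-04  3.98e-01]
[ 20.5  18.  -21.9 111.1   8.4  52.4 -81.1]
```

Call:
{"name": "apply_moves", "arguments": {"plan": [{"tx":0,"ty":0,"tz":0,"wx":0,"wy":0,"wz":0.1,"hand":1},{"tx":0,"ty":0,"tz":0,"wx":0,"wy":0,"wz":0.1,"hand":1},{"tx":0,"ty":0,"tz":0,"wx":0,"wy":0,"wz":0.1,"hand":1},{"tx":0,"ty":0,"tz":0,"wx":0,"wy":0,"wz":0.098,"hand":1},{"tx":0,"ty":0,"tz":0.1,"wx":0,"wy":0,"wz":0,"hand":1},{"tx":0,"ty":0,"tz":0.1,"wx":0,"wy":0,"wz":0,"hand":1},{"tx":0,"ty":0,"tz":0.06,"wx":0,"wy":0,"wz":0,"hand":1},{"tx":0,"ty":0,"tz":0,"wx":0,"wy":0,"wz":0,"hand":1}]}}

```text
time: 2.5
tool_pos: [0.512, -0.0536, 0.319]
ee_rot: [179.8, 0.0, -93.5]
ft_force: [-0.4, -0.5, -0.5]
width: 0.092
```

Run:
```python
from h import *
delta([.513,-.0535,.268],-93.5); print(monitor.read_state()["qpos"].round(1))
for n in("side","top"): cv2.imwrite(f"pics/{n}1.png",imaging.read_camera(n)[:,:,::-1])
crop("","pics/side1.png",190,110,160,120,5,"pics/d1.png")
crop("","pics/top1.png",230,120,160,120,5,"pics/d2.png")
```

```text
t 2.5 pos [ 0.512  -0.0536  0.319 ] rot [ 1.7978e+02  1.0000e-02 -9.3480e+01] F [-0.4 -0.5 -0.5] M [0.01 0.05 0.01] w 0.092
shift shares [-0.0008 -0.0058  0.2548] rows min 1.0193342945487998
turn shares [0.0049 0.0003 0.0004]
[ 17.   21.8 -17.8 113.8   9.   45.9 -99.4]
```

View pics/d1.png

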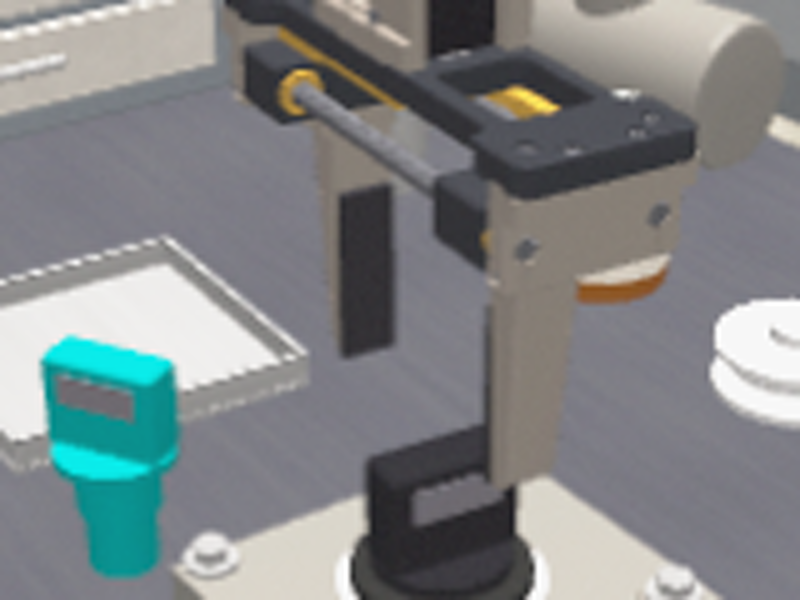

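View pics/d2.png

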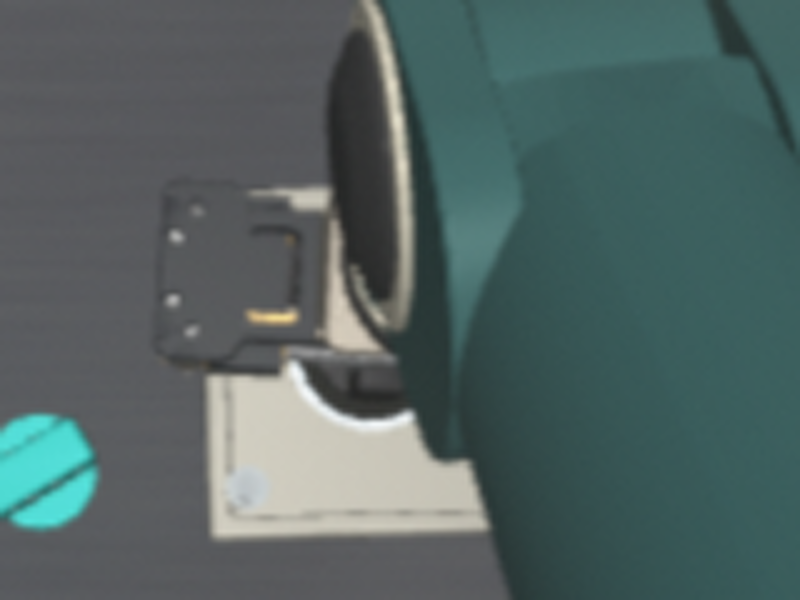

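Run:
```python
from h import *
s=monitor.read_state(); R=Ro.from_euler("xyz",s["ee_rot"],degrees=True)
for nm,q in(("left pad in",(-.046,.01,.19)),("",(-.046,-.01,.19)),("right finger out",(.064,.01,.19)),("",(.064,-.01,.19)),("right in",(.046,.01,.19))):
    P=s["tool_pos"]+R.apply(q); u=proj("side",P)[0]; print(nm,P.round(4),((u-[190,110])*5+2).round(0))
# bar top-left corner etc predicted from estimates
c=np.array([.513,-.0535,0]);Rz=Ro.from_euler("z",-3.5,degrees=True)
for q in((-.026,.011,.111),(.026,.011,.111),(.026,-.011,.111),(-.026,-.011,.111)):
    u=proj("side",c+Rz.apply(q))[0];v=proj("top",c+Rz.apply(q))[0]; print(q,((u-[215,180])*8+3.5).round(0),((v-[265,150])*8+3.5).round(0))
```

```text
left pad in [ 0.5057 -0.007   0.1308] [348. 351.]
 [ 0.5256 -0.0082  0.1308] [397. 337.]
right finger out [ 0.499  -0.1168  0.1308] [516. 496.]
 [ 0.519  -0.118   0.1308] [569. 479.]
right in [ 0.5001 -0.0988  0.1308] [486. 470.]
(-0.026, 0.011, 0.111) [373. 169.] [291. 389.]
(0.026, 0.011, 0.111) [579. 106.] [300. 195.]
(0.026, -0.011, 0.111) [632. 150.] [382. 200.]
(-0.026, -0.011, 0.111) [424. 216.] [374. 394.]
```

Run:
```python
from h import *
s=lambda x,y:(215+(x-3.5)/8+.9,180+(y-3.5)/8-1.4)
S=plane("side",[s(390,180),s(583,118),s(627,162),s(432,222)],.111);print(S.mean(0))
# top: gripper plate corners in d2, rough check of top cam: symmetric plate screws
d=lambda x,y:(230+(x-2)/5,120+(y-2)/5)
for z in(.17,.18,.2): print(z,plane("top",[d(198,210),d(191,332),d(175,236),d(172,300)],z).round(4))
print(monitor.read_state()["tool_pos"])
```

```text
[ 0.51552521 -0.05484379  0.111     ]
0.17 [[0.5551 0.0265 0.17  ]
 [0.5065 0.0295 0.17  ]
 [0.5448 0.0356 0.17  ]
 [0.5192 0.0369 0.17  ]]
0.18 [[0.5531 0.0266 0.18  ]
 [0.5053 0.0296 0.18  ]
 [0.5429 0.0356 0.18  ]
 [0.5178 0.0369 0.18  ]]
0.2 [[0.5492 0.0268 0.2   ]
 [0.5027 0.0297 0.2   ]
 [0.5393 0.0355 0.2   ]
 [0.5149 0.0368 0.2   ]]
[ 0.51289306 -0.05355096  0.32081025]
```

Call:
{"name": "apply_moves", "arguments": {"plan": [{"tx":0.002,"ty":-0.006,"tz":0.05,"wx":0,"wy":0,"wz":0,"hand":1},{"tx":0,"ty":0,"tz":0.05,"wx":0,"wy":0,"wz":0,"hand":1},{"tx":0,"ty":0,"tz":0.05,"wx":0,"wy":0,"wz":0,"hand":1},{"tx":0,"ty":0,"tz":0.05,"wx":0,"wy":0,"wz":0,"hand":0.7},{"tx":0,"ty":0,"tz":0.04,"wx":0,"wy":0,"wz":0,"hand":0.6},{"tx":0,"ty":0,"tz":0.022,"wx":0,"wy":0,"wz":0,"hand":0.5},{"tx":0,"ty":0,"tz":0,"wx":0,"wy":0,"wz":0,"hand":0.4},{"tx":0,"ty":0,"tz":0,"wx":0,"wy":0,"wz":0,"hand":0.4}]}}

```text
time: 3.4
tool_pos: [0.514, -0.054, 0.2683]
ee_rot: [-180.0, -0.0, -93.5]
ft_force: [0.1, 0.7, -0.8]
width: 0.0537
```

Run:
```python
from h import *
delta([.514,-.054,.268],-93.5)
cv2.imwrite("pics/side2.png",imaging.read_camera("side")[:,:,::-1])
crop("","pics/side2.png",230,150,100,75,8,"pics/d3.png")
```

```text
t 3.4 pos [ 0.514  -0.054   0.2683] rot [-179.99   -0.    -93.49] F [ 0.1  0.7 -0.8] M [ 0.04 -0.04  0.02] w 0.0537
shift shares [-0.0002  0.0001  0.0016] rows min 0.006280498728193534
turn shares [-0.0001 -0.      0.0003]
```

View pics/d3.png

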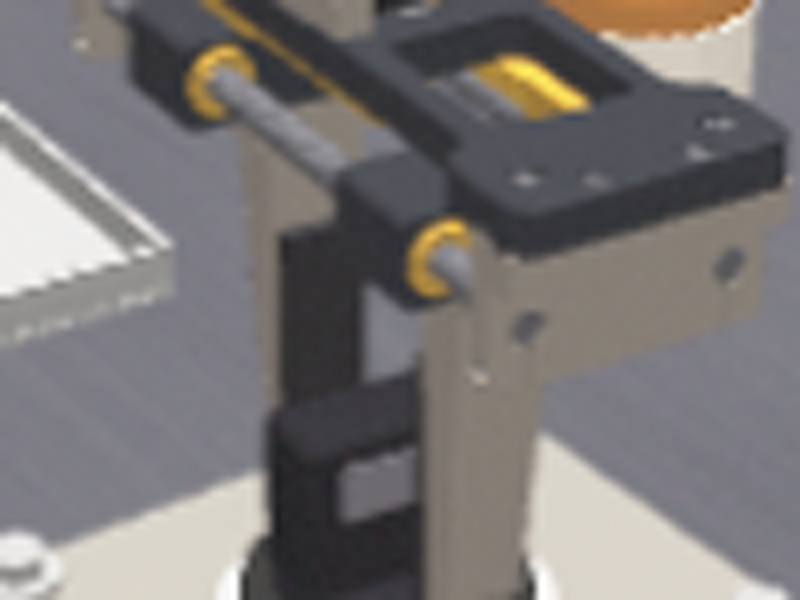

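The bar sits between the two pads with no contact yet, so I'll close.

Call:
{"name": "apply_moves", "arguments": {"plan": [{"tx":0,"ty":0,"tz":0,"wx":0,"wy":0,"wz":0,"hand":0.35},{"tx":0,"ty":0,"tz":0,"wx":0,"wy":0,"wz":0,"hand":0.32},{"tx":0,"ty":0,"tz":0,"wx":0,"wy":0,"wz":0,"hand":0.29},{"tx":0,"ty":0,"tz":0,"wx":0,"wy":0,"wz":0,"hand":0.27},{"tx":0,"ty":0,"tz":0,"wx":0,"wy":0,"wz":0,"hand":0.25},{"tx":0,"ty":0,"tz":0,"wx":0,"wy":0,"wz":0,"hand":0.23},{"tx":0,"ty":0,"tz":0,"wx":0,"wy":0,"wz":0,"hand":0.2},{"tx":0,"ty":0,"tz":0,"wx":0,"wy":0,"wz":0,"hand":0}]}}

```text
time: 4.25
tool_pos: [0.514, -0.0535, 0.2684]
ee_rot: [-180.0, 0.0, -93.5]
ft_force: [-0.5, 3.8, 2.2]
width: 0.0218
```

Call:
{"name": "apply_moves", "arguments": {"plan": [{"tx":0,"ty":0,"tz":0,"wx":0,"wy":0,"wz":0,"hand":0},{"tx":0,"ty":0,"tz":0,"wx":0,"wy":0,"wz":0,"hand":0},{"tx":0,"ty":0,"tz":0,"wx":0,"wy":0,"wz":0,"hand":0},{"tx":0,"ty":0,"tz":0,"wx":0,"wy":0,"wz":0,"hand":0},{"tx":0,"ty":0,"tz":0,"wx":0,"wy":0,"wz":0,"hand":0},{"tx":0,"ty":0,"tz":0,"wx":0,"wy":0,"wz":0,"hand":0},{"tx":0,"ty":0,"tz":0,"wx":0,"wy":0,"wz":0,"hand":0},{"tx":0,"ty":0,"tz":0,"wx":0,"wy":0,"wz":0,"hand":0}]}}

```text
time: 5.05
tool_pos: [0.514, -0.0535, 0.2684]
ee_rot: [-180.0, 0.0, -93.5]
ft_force: [-0.2, 4.5, 3.0]
width: 0.0219
```

Run:
```python
from h import *
delta([.514,-.054,.268],-93.5)
cv2.imwrite("pics/side3.png",imaging.read_camera("side")[:,:,::-1])
crop("","pics/side3.png",230,150,100,75,8,"pics/d4.png")
```

```text
t 5.05 pos [ 0.514  -0.0535  0.2684] rot [-1.7999e+02  4.0000e-02 -9.3460e+01] F [-0.2  4.5  3. ] M [ 1.35  0.15 -0.11] w 0.0219
shift shares [ 0.0026 -0.0004  0.0018] rows min 0.012962270035718253
turn shares [-0.0002  0.0009  0.0008]
```

View pics/d4.png

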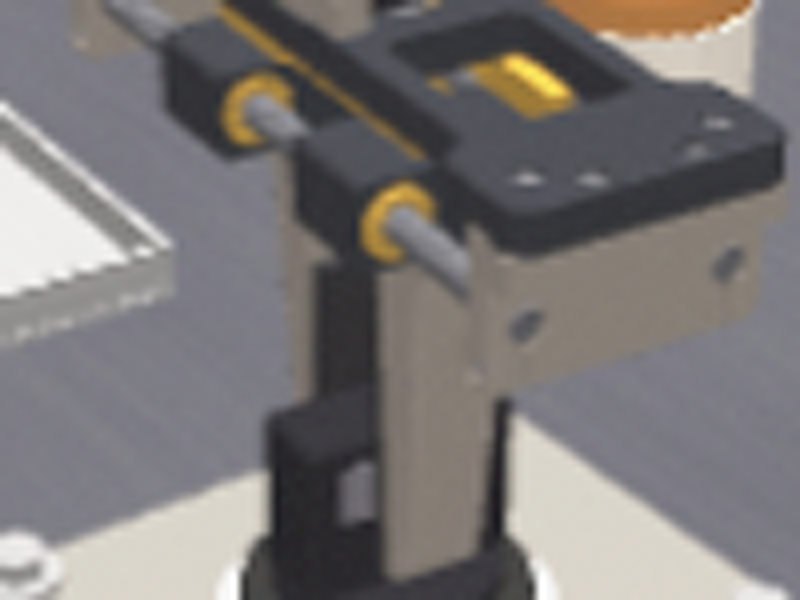

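Call:
{"name": "apply_moves", "arguments": {"plan": [{"tx":-0.003,"ty":0,"tz":0,"wx":0,"wy":0,"wz":0.08,"hand":0},{"tx":0,"ty":0,"tz":-0.001,"wx":0,"wy":0,"wz":0.08,"hand":0},{"tx":0,"ty":0,"tz":-0.001,"wx":0,"wy":0,"wz":0.08,"hand":0},{"tx":0,"ty":0,"tz":-0.001,"wx":0,"wy":0,"wz":0.08,"hand":0},{"tx":0,"ty":0,"tz":-0.001,"wx":0,"wy":0,"wz":0.08,"hand":0},{"tx":0,"ty":0,"tz":-0.001,"wx":0,"wy":0,"wz":0.08,"hand":0},{"tx":0,"ty":0,"tz":-0.001,"wx":0,"wy":0,"wz":0.08,"hand":0},{"tx":0,"ty":0,"tz":0,"wx":0,"wy":0,"wz":0.04,"hand":0}]}}

```text
time: 5.9
tool_pos: [0.5138, -0.0537, 0.2689]
ee_rot: [-180.0, -0.1, -120.5]
ft_force: [0.8, 2.1, -4.9]
width: 0.0221
```

Run:
```python
from h import *
delta([.514,-.054,.268],-93.5)
cv2.imwrite("pics/side4.png",imaging.read_camera("side")[:,:,::-1])
crop("","pics/side4.png",230,160,100,75,8,"pics/d5.png")
```

```text
t 5.9 pos [ 0.5138 -0.0537  0.2689] rot [-1.7999e+02 -6.0000e-02 -1.2048e+02] F [ 0.8  2.1 -4.9] M [ 0.47 -0.37  0.56] w 0.0221
shift shares [ 0.0008 -0.0015  0.0044] rows min 0.019073522844489838
turn shares [ 2.000e-04 -1.300e-03 -5.995e-01]
```

View pics/d5.png

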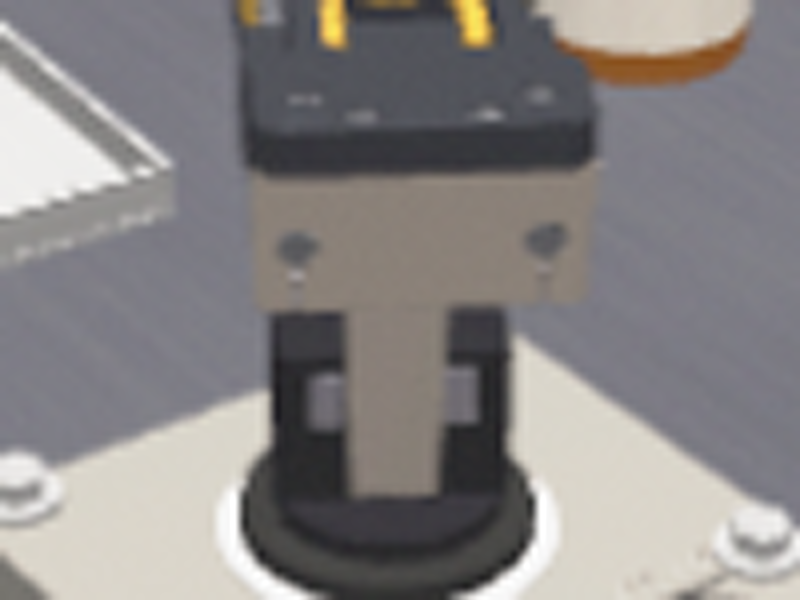

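Call:
{"name": "apply_moves", "arguments": {"plan": [{"tx":0,"ty":0,"tz":-0.002,"wx":0,"wy":0,"wz":-0.15,"hand":0},{"tx":0,"ty":0,"tz":-0.002,"wx":0,"wy":0,"wz":-0.15,"hand":0},{"tx":0,"ty":0,"tz":-0.002,"wx":0,"wy":0,"wz":-0.15,"hand":0},{"tx":0,"ty":0,"tz":-0.002,"wx":0,"wy":0,"wz":-0.15,"hand":0},{"tx":0,"ty":0,"tz":-0.002,"wx":0,"wy":0,"wz":-0.15,"hand":0},{"tx":0,"ty":0,"tz":-0.002,"wx":0,"wy":0,"wz":-0.15,"hand":0},{"tx":0,"ty":0,"tz":-0.002,"wx":0,"wy":0,"wz":-0.15,"hand":0},{"tx":0,"ty":0,"tz":-0.002,"wx":0,"wy":0,"wz":-0.15,"hand":0}]}}

```text
time: 6.75
tool_pos: [0.5137, -0.0541, 0.272]
ee_rot: [180.0, 0.0, -66.3]
ft_force: [2.5, 2.0, -6.4]
width: 0.0221
```

Run:
```python
from h import *
delta([.514,-.054,.268],-93.5)
cv2.imwrite("pics/side5.png",imaging.read_camera("side")[:,:,::-1])
crop("","pics/side5.png",230,160,100,75,8,"pics/d6.png")
```

```text
t 6.75 pos [ 0.5137 -0.0541  0.272 ] rot [ 1.7997e+02  4.0000e-02 -6.6340e+01] F [ 2.5  2.  -6.4] M [ 0.49 -0.57 -0.5 ] w 0.0221
shift shares [ 0.0003 -0.0016  0.02  ] rows min 0.08036947442610355
turn shares [0.0009 0.0008 0.6036]
```

View pics/d6.png

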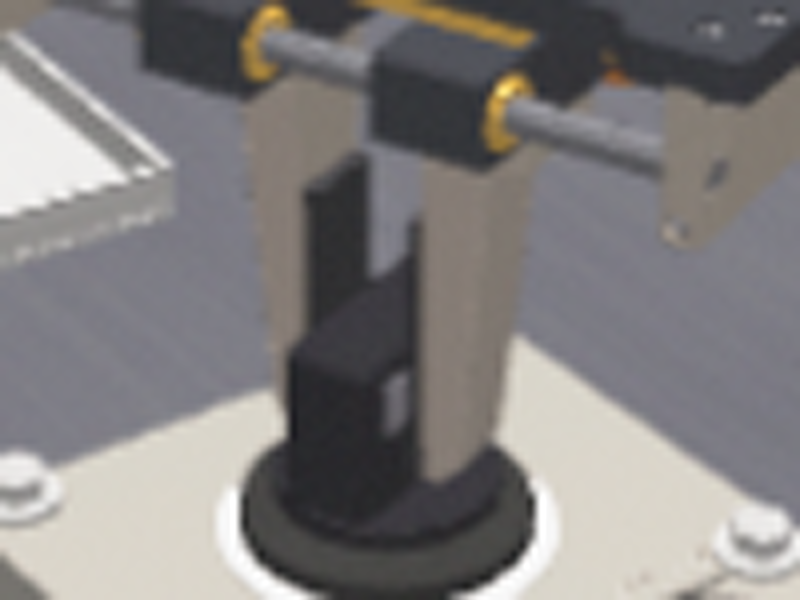

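Run:
```python
from h import *
out=[]
for k in("side3","side4","side5"):
    im=cv2.imread(f"pics/{k}.png")[195:245,250:305]
    out.append(cv2.resize(im,None,fx=4.8,fy=10,interpolation=cv2.INTER_CUBIC))
    g=cv2.imread(f"pics/{k}.png",0)
    print(k,"col 279:",g[222:242,279])
    print(k,"col 270:",g[222:242,270])
cv2.imwrite("pics/e1.png",np.hstack(out))
```

```text
side3 col 279: [ 86  59  60  60  58  52  43  45  59  72  70  59  48  80 219 247 240 212
 212 214]
side3 col 270: [ 41  42  43  53  49  40  49  69  73  71  61  48 101 226 247 224 209 213
 212 213]
side4 col 279: [ 65  59  58  59  60  55  43  47  60  71  70  59  48  81 219 247 239 210
 212 213]
side4 col 270: [ 48  61  60  57  50  41  49  71  73  71  58  48 101 227 247 224 208 213
 214 213]
side5 col 279: [ 49  58  60  58  55  43  50  68  73  72  69  60  48  79 219 247 239 210
 212 213]
side5 col 270: [ 42  41  48  42  41  54  73  72  73  70  58  48 101 226 247 224 209 214
 213 214]
```

View pics/e1.png

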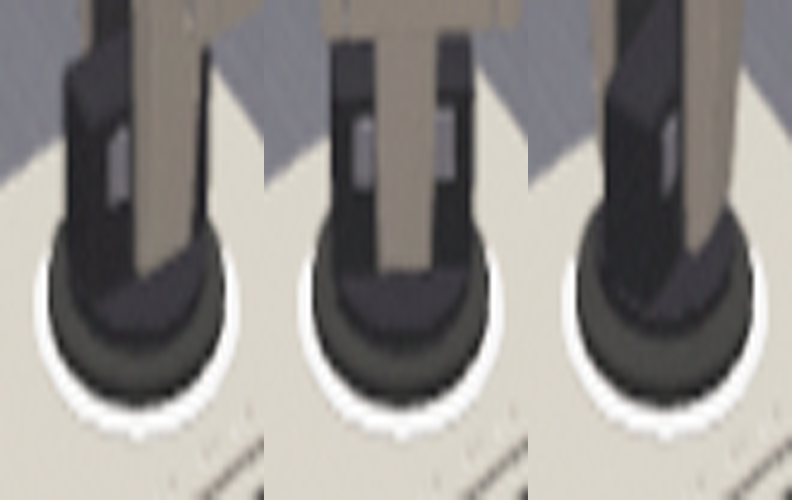

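The outer olive ring is the seal. Its outer edge, rows 234–236 at column 279, hasn't moved, while the coil's inner flange edge has risen about 1.4 px (2–3 mm). The coil is sliding through the seal, so I'll go on.

Call:
{"name": "apply_moves", "arguments": {"plan": [{"tx":0,"ty":0,"tz":-0.002,"wx":0,"wy":0,"wz":0.15,"hand":0},{"tx":0,"ty":0,"tz":-0.002,"wx":0,"wy":0,"wz":0.15,"hand":0},{"tx":0,"ty":0,"tz":-0.002,"wx":0,"wy":0,"wz":0.15,"hand":0},{"tx":0,"ty":0,"tz":-0.002,"wx":0,"wy":0,"wz":0.15,"hand":0},{"tx":0,"ty":0,"tz":-0.002,"wx":0,"wy":0,"wz":0.15,"hand":0},{"tx":0,"ty":0,"tz":-0.002,"wx":0,"wy":0,"wz":0.15,"hand":0},{"tx":0,"ty":0,"tz":-0.002,"wx":0,"wy":0,"wz":0.15,"hand":0},{"tx":0,"ty":0,"tz":-0.002,"wx":0,"wy":0,"wz":0.15,"hand":0}]}}

```text
time: 7.6
tool_pos: [0.5138, -0.0538, 0.2754]
ee_rot: [-180.0, -0.0, -120.8]
ft_force: [2.0, 0.8, -6.7]
width: 0.0216
```

```bash
cat > chk.py <<'E'
from h import *
import sys
k=sys.argv[1]
delta([.514,-.054,.268],-93.5)
im=imaging.read_camera("side")[:,:,::-1].copy()
cv2.imwrite(f"pics/{k}.png",im); g=cv2.cvtColor(im,cv2.COLOR_BGR2GRAY)
for c in(270,279): print(c,g[215:242,c])
E
python3 chk.py side6
```

```text
t 7.6 pos [ 0.5138 -0.0538  0.2754] rot [-1.8000e+02 -5.0000e-02 -1.2077e+02] F [ 2.   0.8 -6.7] M [ 0.49 -0.48  0.45] w 0.0216
shift shares [ 0.0004 -0.0015  0.0369] rows min 0.14778819409762786
turn shares [ 3.00e-04 -1.10e-03 -6.06e-01]
270 [ 44  43  43  47  51  59  61  58  51  42  45  62  71  73  74  75  70  55
  51 102 226 247 224 210 213 214 214]
279 [128 128 128 116  63  62  60  61  60  56  41  42  48  63  72  74  72  71
  60  49  80 219 247 239 210 213 213]
```

Call:
{"name": "apply_moves", "arguments": {"plan": [{"tx":0,"ty":0,"tz":-0.002,"wx":0,"wy":0,"wz":-0.15,"hand":0},{"tx":0,"ty":0,"tz":-0.002,"wx":0,"wy":0,"wz":-0.15,"hand":0},{"tx":0,"ty":0,"tz":-0.002,"wx":0,"wy":0,"wz":-0.15,"hand":0},{"tx":0,"ty":0,"tz":-0.002,"wx":0,"wy":0,"wz":-0.15,"hand":0},{"tx":0,"ty":0,"tz":-0.002,"wx":0,"wy":0,"wz":-0.15,"hand":0},{"tx":0,"ty":0,"tz":-0.002,"wx":0,"wy":0,"wz":-0.15,"hand":0},{"tx":0,"ty":0,"tz":-0.002,"wx":0,"wy":0,"wz":-0.15,"hand":0},{"tx":0,"ty":0,"tz":-0.002,"wx":0,"wy":0,"wz":-0.15,"hand":0}]}}

```text
time: 8.45
tool_pos: [0.5137, -0.054, 0.2786]
ee_rot: [180.0, 0.0, -66.3]
ft_force: [1.1, 1.5, -5.2]
width: 0.0221
```

Call:
{"name": "apply_moves", "arguments": {"plan": [{"tx":0,"ty":0,"tz":-0.002,"wx":0,"wy":0,"wz":0.15,"hand":0},{"tx":0,"ty":0,"tz":-0.002,"wx":0,"wy":0,"wz":0.15,"hand":0},{"tx":0,"ty":0,"tz":-0.002,"wx":0,"wy":0,"wz":0.15,"hand":0},{"tx":0,"ty":0,"tz":-0.002,"wx":0,"wy":0,"wz":0.15,"hand":0},{"tx":0,"ty":0,"tz":-0.002,"wx":0,"wy":0,"wz":0.15,"hand":0},{"tx":0,"ty":0,"tz":-0.002,"wx":0,"wy":0,"wz":0.15,"hand":0},{"tx":0,"ty":0,"tz":-0.002,"wx":0,"wy":0,"wz":0.15,"hand":0},{"tx":0,"ty":0,"tz":-0.002,"wx":0,"wy":0,"wz":0.15,"hand":0}]}}

```text
time: 9.25
tool_pos: [0.5138, -0.0537, 0.2819]
ee_rot: [180.0, -0.0, -120.6]
ft_force: [1.5, 0.2, -6.0]
width: 0.0218
```

```bash
python3 chk.py side7
python3 - <<'E'
from h import *
crop("","pics/side7.png",230,160,100,85,7,"pics/d7.png")
E
```

```text
t 9.25 pos [ 0.5138 -0.0537  0.2819] rot [ 1.8000e+02 -5.0000e-02 -1.2063e+02] F [ 1.5  0.2 -6. ] M [ 0.19 -0.57  0.48] w 0.0218
shift shares [ 0.0005 -0.0017  0.0693] rows min 0.27711031628119875
turn shares [ 3.000e-04 -1.100e-03 -6.029e-01]
270 [ 43  52  60  61  59  51  42  41  38  41  44  62  72  74  74  73  70  57
  46 101 226 247 224 208 214 214 213]
279 [113  57  59  61  62  62  56  42  40  43  42  42  47  63  72  74  71  70
  61  49  81 219 247 240 212 214 214]
```

View pics/d7.png

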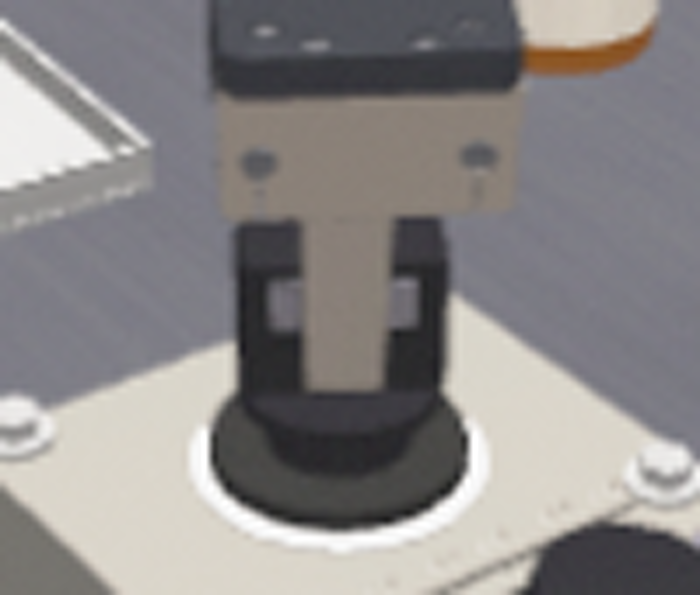

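The picture shows the coil's flange well above the seal, risen about 13 mm. The seal's outer edge hasn't moved, so I'll keep swinging.

Call:
{"name": "apply_moves", "arguments": {"plan": [{"tx":0,"ty":0,"tz":-0.002,"wx":0,"wy":0,"wz":-0.15,"hand":0},{"tx":0,"ty":0,"tz":-0.002,"wx":0,"wy":0,"wz":-0.15,"hand":0},{"tx":0,"ty":0,"tz":-0.002,"wx":0,"wy":0,"wz":-0.15,"hand":0},{"tx":0,"ty":0,"tz":-0.002,"wx":0,"wy":0,"wz":-0.15,"hand":0},{"tx":0,"ty":0,"tz":-0.002,"wx":0,"wy":0,"wz":-0.15,"hand":0},{"tx":0,"ty":0,"tz":-0.002,"wx":0,"wy":0,"wz":-0.15,"hand":0},{"tx":0,"ty":0,"tz":-0.002,"wx":0,"wy":0,"wz":-0.15,"hand":0},{"tx":0,"ty":0,"tz":-0.002,"wx":0,"wy":0,"wz":-0.15,"hand":0}]}}

```text
time: 10.1
tool_pos: [0.5137, -0.0539, 0.2851]
ee_rot: [180.0, 0.0, -66.2]
ft_force: [1.0, 2.9, -6.2]
width: 0.0219
```

Call:
{"name": "apply_moves", "arguments": {"plan": [{"tx":0,"ty":0,"tz":-0.002,"wx":0,"wy":0,"wz":0.15,"hand":0},{"tx":0,"ty":0,"tz":-0.002,"wx":0,"wy":0,"wz":0.15,"hand":0},{"tx":0,"ty":0,"tz":-0.002,"wx":0,"wy":0,"wz":0.15,"hand":0},{"tx":0,"ty":0,"tz":-0.002,"wx":0,"wy":0,"wz":0.15,"hand":0},{"tx":0,"ty":0,"tz":-0.002,"wx":0,"wy":0,"wz":0.15,"hand":0},{"tx":0,"ty":0,"tz":-0.002,"wx":0,"wy":0,"wz":0.15,"hand":0},{"tx":0,"ty":0,"tz":-0.002,"wx":0,"wy":0,"wz":0.15,"hand":0},{"tx":0,"ty":0,"tz":-0.002,"wx":0,"wy":0,"wz":0.15,"hand":0}]}}

```text
time: 10.9
tool_pos: [0.5138, -0.0535, 0.2884]
ee_rot: [180.0, -0.0, -120.6]
ft_force: [1.2, 2.4, -4.9]
width: 0.0223
```

```bash
python3 chk.py side8
```

```text
t 10.9 pos [ 0.5138 -0.0535  0.2884] rot [ 1.7999e+02 -1.0000e-02 -1.2056e+02] F [ 1.2  2.4 -4.9] M [ 0.75 -0.48  0.32] w 0.0223
shift shares [ 0.0018 -0.002   0.1021] rows min 0.40859797567031797
turn shares [ 3.000e-04 -2.000e-04 -6.014e-01]
270 [ 60  57  44  40  41  41  38  40  40  39  46  61  72  74  74  73  71  59
  48 103 226 247 224 208 214 213 213]
279 [ 60  61  59  59  41  42  42  43  42  40  43  40  48  62  71  74  72  70
  61  48  81 218 247 240 210 212 213]
```

Call:
{"name": "apply_moves", "arguments": {"plan": [{"tx":0,"ty":0,"tz":-0.002,"wx":0,"wy":0,"wz":-0.15,"hand":0},{"tx":0,"ty":0,"tz":-0.002,"wx":0,"wy":0,"wz":-0.15,"hand":0},{"tx":0,"ty":0,"tz":-0.002,"wx":0,"wy":0,"wz":-0.15,"hand":0},{"tx":0,"ty":0,"tz":-0.002,"wx":0,"wy":0,"wz":-0.15,"hand":0},{"tx":0,"ty":0,"tz":-0.002,"wx":0,"wy":0,"wz":-0.15,"hand":0},{"tx":0,"ty":0,"tz":-0.002,"wx":0,"wy":0,"wz":-0.15,"hand":0},{"tx":0,"ty":0,"tz":-0.002,"wx":0,"wy":0,"wz":-0.15,"hand":0},{"tx":0,"ty":0,"tz":-0.002,"wx":0,"wy":0,"wz":-0.15,"hand":0}]}}

```text
time: 11.75
tool_pos: [0.5137, -0.0545, 0.292]
ee_rot: [179.9, -0.1, -66.0]
ft_force: [-0.8, -0.3, -1.1]
width: 0.0218
```

```bash
python3 chk.py side9
```

```text
t 11.75 pos [ 0.5137 -0.0545  0.292 ] rot [ 1.7993e+02 -5.0000e-02 -6.6040e+01] F [-0.8 -0.3 -1.1] M [-0.03  0.01  0.02] w 0.0218
shift shares [-0.0017 -0.0025  0.12  ] rows min 0.4802741332112033
turn shares [ 0.0011 -0.0015  0.6103]
270 [ 50  42  43  40  39  41  40  39  39  48  68  71  73  74  75  73  71  58
  48 102 227 247 224 209 214 214 213]
279 [ 60  55  41  42  42  44  43  42  40  43  44  45  47  58  72  73  72  71
  61  50  81 219 247 240 211 213 214]
```

Torque and axial force fell to about zero at 23.6 mm of rise, and the seal is still seated, so the coil is free. I'll turn it back to centre while rising, then lift it slowly.

Call:
{"name": "apply_moves", "arguments": {"plan": [{"tx":0,"ty":0,"tz":-0.003,"wx":0,"wy":0,"wz":0.08,"hand":0},{"tx":0,"ty":0,"tz":-0.003,"wx":0,"wy":0,"wz":0.08,"hand":0},{"tx":0,"ty":0,"tz":-0.003,"wx":0,"wy":0,"wz":0.08,"hand":0},{"tx":0,"ty":0,"tz":-0.004,"wx":0,"wy":0,"wz":0.08,"hand":0},{"tx":0,"ty":0,"tz":-0.006,"wx":0,"wy":0,"wz":0.08,"hand":0},{"tx":0,"ty":0,"tz":-0.01,"wx":0,"wy":0,"wz":0.08,"hand":0},{"tx":0,"ty":0,"tz":-0.015,"wx":0,"wy":0,"wz":0.08,"hand":0},{"tx":0,"ty":0,"tz":-0.02,"wx":0,"wy":0,"wz":0.04,"hand":0}]}}

```text
time: 12.6
tool_pos: [0.5137, -0.0541, 0.3048]
ee_rot: [180.0, -0.0, -93.6]
ft_force: [0.0, 0.8, -1.2]
width: 0.0216
```

Call:
{"name": "apply_moves", "arguments": {"plan": [{"tx":0,"ty":0,"tz":-0.025,"wx":0,"wy":0,"wz":0,"hand":0},{"tx":0,"ty":0,"tz":-0.03,"wx":0,"wy":0,"wz":0,"hand":0},{"tx":0,"ty":0,"tz":-0.03,"wx":0,"wy":0,"wz":0,"hand":0},{"tx":0,"ty":0,"tz":-0.03,"wx":0,"wy":0,"wz":0,"hand":0},{"tx":0,"ty":0,"tz":-0.03,"wx":0,"wy":0,"wz":0,"hand":0},{"tx":0,"ty":0,"tz":-0.03,"wx":0,"wy":0,"wz":0,"hand":0},{"tx":0,"ty":0,"tz":-0.03,"wx":0,"wy":0,"wz":0,"hand":0},{"tx":0,"ty":0,"tz":-0.03,"wx":0,"wy":0,"wz":0,"hand":0}]}}

```text
time: 13.4
tool_pos: [0.5139, -0.0535, 0.3522]
ee_rot: [-180.0, -0.0, -93.5]
ft_force: [-0.5, 0.6, -1.1]
width: 0.0221
```

```bash
python3 chk.py side10;  python3 - <<'E'
from h import *
crop("","pics/side10.png",200,100,130,145,4,"pics/d8.png")
E
```

```text
t 13.4 pos [ 0.5139 -0.0535  0.3522] rot [-180.     -0.    -93.48] F [-0.5  0.6 -1.1] M [ 0.04  0.01 -0.03] w 0.0221
shift shares [ 0.0027 -0.0006  0.4209] rows min 1.683685940779412
turn shares [-0.     -0.      0.0004]
270 [ 74  74  73  63  50  50  55  85 121 123 118  94  75  73  75  73  71  61
  49 101 227 247 225 210 214 213 214]
279 [ 70  63  48  50  55  86 125 125 126 126 126 126 121  98  71  73  73  70
  60  50  80 219 247 239 212 214 213]
```

View pics/d8.png

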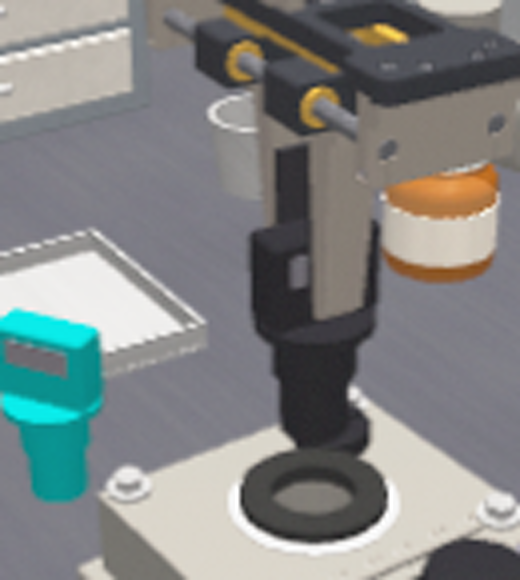

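Run:
```python
from h import *
s=lambda x,y:(160+(x-3.5)/8+.9,150+(y-3.5)/8-1.4)
S=plane("side",[s(75,175),s(503,60),s(730,245),s(262,388)],.018);print(S.round(4),S.mean(0))
print("look",plane("top",[(237,214)],.096))
delta([.523,.2545,.377],-93.5)
```

```text
[[0.4553 0.3358 0.018 ]
 [0.6043 0.3317 0.018 ]
 [0.6004 0.1813 0.018 ]
 [0.4511 0.1844 0.018 ]] [0.52780653 0.25833559 0.018     ]
look [[0.45528596 0.09579061 0.096     ]]
t 13.45 pos [ 0.5143 -0.0534  0.3531] rot [-1.7991e+02 -1.0000e-02 -9.3480e+01] F [ 1.4  1.  -1.2] M [ 0.07 -0.08  0.04] w 0.0217
shift shares [-1.5395  0.0497 -0.1199] rows min 6.179654414367184
turn shares [-0.0021 -0.0002  0.0004]
```

Call:
{"name": "apply_moves", "arguments": {"plan": [{"tx":0,"ty":0,"tz":-0.06,"wx":0,"wy":0,"wz":0,"hand":0},{"tx":-0.04,"ty":0,"tz":-0.06,"wx":0,"wy":0,"wz":0,"hand":0},{"tx":-0.1,"ty":0.006,"tz":0,"wx":0,"wy":0,"wz":0,"hand":0},{"tx":-0.12,"ty":0.006,"tz":0,"wx":0,"wy":0,"wz":0,"hand":0},{"tx":-0.12,"ty":0.006,"tz":0,"wx":0,"wy":0,"wz":0,"hand":0},{"tx":-0.12,"ty":0.006,"tz":0,"wx":0,"wy":0,"wz":0,"hand":0},{"tx":-0.12,"ty":0.006,"tz":0,"wx":0,"wy":0,"wz":0,"hand":0},{"tx":-0.12,"ty":0.01,"tz":0,"wx":0,"wy":0,"wz":0,"hand":0}]}}

```text
time: 14.25
tool_pos: [0.5149, 0.0964, 0.3767]
ee_rot: [-179.9, 0.0, -93.5]
ft_force: [1.0, -0.0, -0.9]
width: 0.0216
```

Call:
{"name": "apply_moves", "arguments": {"plan": [{"tx":-0.12,"ty":0,"tz":0,"wx":0,"wy":0,"wz":0,"hand":0},{"tx":-0.12,"ty":0,"tz":0,"wx":0,"wy":0,"wz":0,"hand":0},{"tx":-0.12,"ty":0,"tz":0,"wx":0,"wy":0,"wz":0,"hand":0},{"tx":-0.12,"ty":0,"tz":0,"wx":0,"wy":0,"wz":0,"hand":0},{"tx":-0.12,"ty":0,"tz":0,"wx":0,"wy":0,"wz":0,"hand":0},{"tx":-0.12,"ty":0,"tz":0,"wx":0,"wy":0,"wz":0,"hand":0},{"tx":-0.06,"ty":0,"tz":0,"wx":0,"wy":0,"wz":0,"hand":0},{"tx":-0.02,"ty":0,"tz":0,"wx":0,"wy":0,"wz":0,"hand":0}]}}

```text
time: 15.05
tool_pos: [0.5243, 0.2561, 0.3762]
ee_rot: [-180.0, 0.0, -93.4]
ft_force: [-0.5, -0.2, -2.2]
width: 0.0215
```

Run:
```python
from h import *
delta([.525,.2555,.256],-93.5)
cv2.imwrite("pics/side11.png",imaging.read_camera("side")[:,:,::-1])
crop("","pics/side11.png",130,60,160,190,3,"pics/d9.png")
```

```text
t 15.05 pos [0.5243 0.2561 0.3762] rot [-1.7999e+02  4.0000e-02 -9.3350e+01] F [-0.5 -0.2 -2.2] M [ 0.04  0.02 -0.02] w 0.0215
shift shares [ 0.0034 -0.0038  0.6008] rows min 2.4033117585052737
turn shares [-0.0002  0.0009  0.0033]
```

View pics/d9.png

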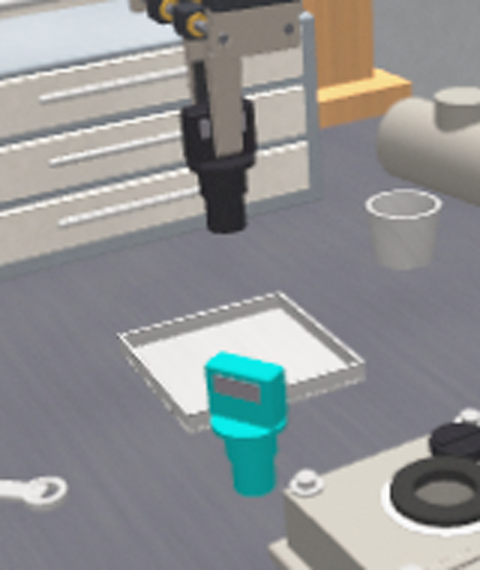

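The coil hangs upright over the tray; its foot is about 123 mm up. I'll lower it.

Call:
{"name": "apply_moves", "arguments": {"plan": [{"tx":0,"ty":0,"tz":0.06,"wx":0,"wy":0,"wz":0,"hand":0},{"tx":0,"ty":0,"tz":0.09,"wx":0,"wy":0,"wz":0,"hand":0},{"tx":0,"ty":0,"tz":0.1,"wx":0,"wy":0,"wz":0,"hand":0},{"tx":0,"ty":0,"tz":0.1,"wx":0,"wy":0,"wz":0,"hand":0},{"tx":0,"ty":0,"tz":0.09,"wx":0,"wy":0,"wz":0,"hand":0},{"tx":0,"ty":0,"tz":0.07,"wx":0,"wy":0,"wz":0,"hand":0},{"tx":0,"ty":0,"tz":0.04,"wx":0,"wy":0,"wz":0,"hand":0},{"tx":0,"ty":0,"tz":0.01,"wx":0,"wy":0,"wz":0,"hand":0}]}}

```text
time: 15.9
tool_pos: [0.5246, 0.2538, 0.2626]
ee_rot: [179.9, -0.1, -93.5]
ft_force: [-0.8, -1.4, -0.6]
width: 0.0216
```

Call:
{"name": "apply_moves", "arguments": {"plan": [{"tx":0,"ty":0,"tz":0.005,"wx":0,"wy":0,"wz":0,"hand":0},{"tx":0,"ty":0,"tz":0.005,"wx":0,"wy":0,"wz":0,"hand":0},{"tx":0,"ty":0,"tz":0.005,"wx":0,"wy":0,"wz":0,"hand":0},{"tx":0,"ty":0,"tz":0.005,"wx":0,"wy":0,"wz":0,"hand":0},{"tx":0,"ty":0,"tz":0.005,"wx":0,"wy":0,"wz":0,"hand":0},{"tx":0,"ty":0,"tz":0.005,"wx":0,"wy":0,"wz":0,"hand":0},{"tx":0,"ty":0,"tz":0.005,"wx":0,"wy":0,"wz":0,"hand":0},{"tx":0,"ty":0,"tz":0,"wx":0,"wy":0,"wz":0,"hand":0}]}}

```text
time: 16.7
tool_pos: [0.5247, 0.2545, 0.2566]
ee_rot: [-180.0, 0.0, -93.5]
ft_force: [-0.5, 0.1, -0.9]
width: 0.0215
```

Run:
```python
from h import *
delta([.525,.2555,.256],-93.5)
cv2.imwrite("pics/side12.png",imaging.read_camera("side")[:,:,::-1])
crop("","pics/side12.png",150,110,120,110,5,"pics/d10.png")
```

```text
t 16.7 pos [0.5247 0.2545 0.2566] rot [-180.      0.    -93.48] F [-0.5  0.1 -0.9] M [ 0.01  0.   -0.04] w 0.0215
shift shares [-0.005  -0.0012  0.0032] rows min 0.024425537214876638
turn shares [-0.0001  0.      0.0004]
```

View pics/d10.png

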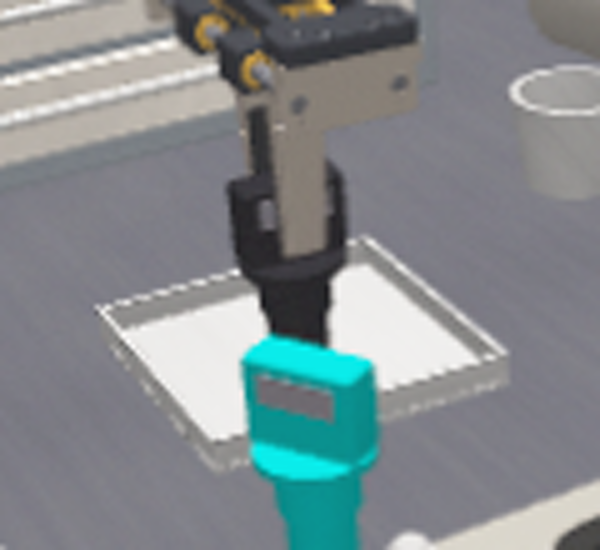

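Call:
{"name": "apply_moves", "arguments": {"plan": [{"tx":0,"ty":0,"tz":0.0015,"wx":0,"wy":0,"wz":0,"hand":0},{"tx":0,"ty":0,"tz":0.0015,"wx":0,"wy":0,"wz":0,"hand":0},{"tx":0,"ty":0,"tz":0.0015,"wx":0,"wy":0,"wz":0,"hand":0},{"tx":0,"ty":0,"tz":0,"wx":0,"wy":0,"wz":0,"hand":0},{"tx":0,"ty":0,"tz":0,"wx":0,"wy":0,"wz":0,"hand":0},{"tx":0,"ty":0,"tz":0,"wx":0,"wy":0,"wz":0,"hand":0},{"tx":0,"ty":0,"tz":0,"wx":0,"wy":0,"wz":0,"hand":0},{"tx":0,"ty":0,"tz":0,"wx":0,"wy":0,"wz":0,"hand":0}]}}

```text
time: 17.55
tool_pos: [0.5247, 0.2546, 0.2566]
ee_rot: [-180.0, -0.0, -93.5]
ft_force: [-0.6, -1.0, 6.1]
width: 0.0221
```

The foot is on the tray floor: force up +6 N, and the height stopped at the predicted 0.2566. I'll open slowly.

Call:
{"name": "apply_moves", "arguments": {"plan": [{"tx":0,"ty":0,"tz":-0.002,"wx":0,"wy":0,"wz":0,"hand":0},{"tx":0,"ty":0,"tz":0,"wx":0,"wy":0,"wz":0,"hand":0.26},{"tx":0,"ty":0,"tz":0,"wx":0,"wy":0,"wz":0,"hand":0.28},{"tx":0,"ty":0,"tz":0,"wx":0,"wy":0,"wz":0,"hand":0.32},{"tx":0,"ty":0,"tz":0,"wx":0,"wy":0,"wz":0,"hand":0.4},{"tx":0,"ty":0,"tz":0,"wx":0,"wy":0,"wz":0,"hand":0.5},{"tx":0,"ty":0,"tz":0,"wx":0,"wy":0,"wz":0,"hand":0.6},{"tx":0,"ty":0,"tz":0,"wx":0,"wy":0,"wz":0,"hand":0.6}]}}

```text
time: 18.35
tool_pos: [0.5247, 0.2545, 0.2561]
ee_rot: [180.0, -0.0, -93.5]
ft_force: [0.3, 0.0, 0.3]
width: 0.0551
```

Call:
{"name": "apply_moves", "arguments": {"plan": [{"tx":0,"ty":0,"tz":-0.03,"wx":0,"wy":0,"wz":0,"hand":0.6},{"tx":0,"ty":0,"tz":-0.06,"wx":0,"wy":0,"wz":0,"hand":0.6},{"tx":0,"ty":0,"tz":-0.1,"wx":0,"wy":0,"wz":0,"hand":0.6},{"tx":0,"ty":0,"tz":-0.1,"wx":0,"wy":0,"wz":0,"hand":0.6},{"tx":0,"ty":0,"tz":-0.1,"wx":0,"wy":0,"wz":0,"hand":0.6},{"tx":0,"ty":0,"tz":-0.1,"wx":0,"wy":0,"wz":0,"hand":0.6},{"tx":0,"ty":0,"tz":-0.05,"wx":0,"wy":0,"wz":0,"hand":0.6},{"tx":0,"ty":0,"tz":0,"wx":0,"wy":0,"wz":0,"hand":0.6}]}}

```text
time: 19.15
tool_pos: [0.525, 0.2547, 0.3663]
ee_rot: [-179.8, 0.1, -93.5]
ft_force: [-0.1, -0.4, 0.9]
width: 0.0552
```

```bash
python3 chk.py side13
python3 - <<'E'
from h import *
cv2.imwrite("pics/top13.png",imaging.read_camera("top")[:,:,::-1])
a=cv2.imread("pics/side13.png")[110:260,140:320]; cv2.imwrite("pics/d11.png",cv2.resize(a,None,fx=4,fy=4,interpolation=cv2.INTER_CUBIC))
E
```

```text
t 19.15 pos [0.525  0.2547 0.3663] rot [-1.7981e+02  9.0000e-02 -9.3490e+01] F [-0.1 -0.4  0.9] M [ 0.04 -0.   -0.02] w 0.0552
shift shares [ 1.545  -0.0374  0.4889] rows min 6.483590162973784
turn shares [-0.0043  0.0021  0.0002]
270 [ 76  76  74  64  48  49  54  85 121 124 118  93  73  75  75  73  72  60
  49 102 226 247 224 210 214 215 214]
279 [ 73  64  48  49  52  86 126 126 127 125 125 127 122  98  72  73  73  71
  62  48  81 219 247 240 211 214 214]
```

View pics/d11.png

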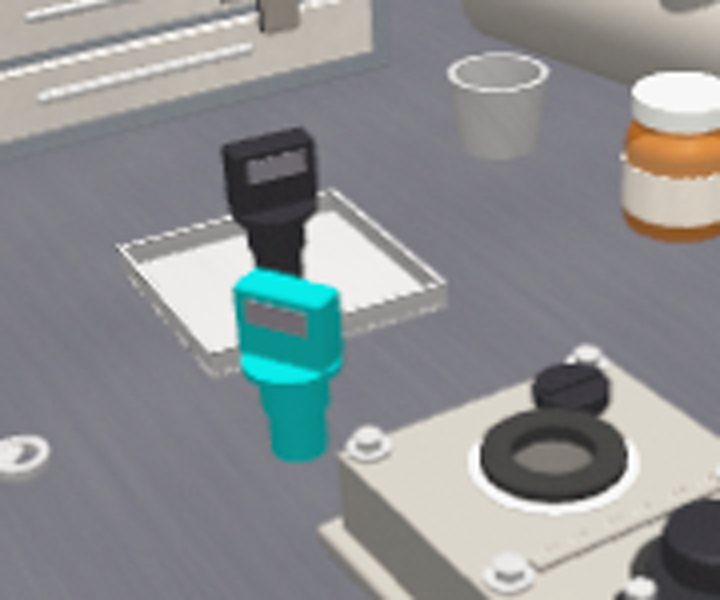

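View pics/top13.png

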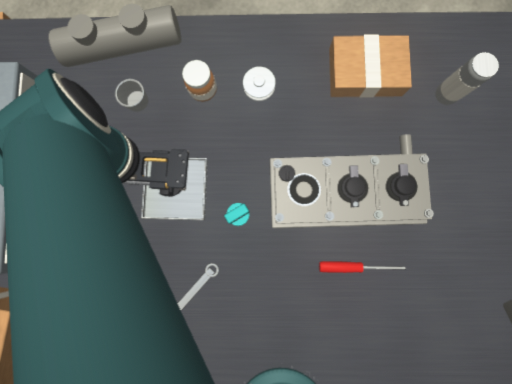

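The coil stands upright in the tray at side (208,155). The seal lies flush in the cover, and the look-alike hasn't been touched. I'll hand the job in.

```bash
python3 -c "
from plant import workorder
print(workorder.finish_job())"
```

```text
the job is handed in; nothing more can be done
None
```

The coil is out of its seal and stands upright near the middle of the steel tray, with the gripper open and lifted clear. I handed the job in at about 19 s; no verdict was reported.

- **Extraction:** I gripped the bar head across y, then made one half swing and seven 54° swings, staying within about 27.5° either side of the start. Each full swing pulled 3 to 3.6 mm. Torque and pull force fell to nearly zero at about 23.6 mm of rise, and I then lifted the coil slowly.
- **Seal:** its outer edge in the side camera stayed on the same pixel rows in every picture I measured during the swings and at the end. It looks fully seated in the last picture.
- **Tray:** lowering stopped at the predicted height with about +6 N on the foot. After I let go, the side picture shows the coil upright, with its foot hidden behind the look-alike. In the top view the gripper mostly covers the coil, so that view was not a full check.
- **Disagreements:** the two cameras differed by 2 to 7 mm on the coil. I corrected the side camera against the gripper and averaged. The interface fixes the grip at half its maximum (30 N), below the 60 N advised; I saw no slip in the pictures, and the coil's height held.

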